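# Slide the vial carrier under the low reader bridge

### The arm

A 6-joint arm with a two-finger parallel gripper is mounted at the origin on a cart in front of the work surface, level with it; the furniture and walls round the work are solid. World frame = base frame: x ahead of the robot, y to its left, z up, the work surface at z = 0. Lengths are in m, angles in rad, forces in N, time in s.
With the tool pointing down it reaches from about 0.35 to 0.85 m from the base axis. Payload 8.1 kg.
Tool frame: the origin (TCP) lies on the centre line of the jaws, within the pads' length; the fingertips stand robot.tip_extent ahead of it and the grasp point (between the pads) lies 11 mm behind it (robot.tip_extent is the distance from the TCP to the fingertips, in m); y points along the fingers, z is the direction in which the jaws open and shut, and the axes are right-handed (so a half turn about y gives the same grasp; the last joint's range is limited). The gripper opens to 93 mm and grips with 3 to 60 N. Pads are 15 mm wide; open, the fingers measure 128 mm over their backs; the gripper's body (75 mm by 188 mm) begins 65 mm behind the grasp point.
Start: joints at [1.151, 0.13, 1.488, -0, 1.523, -0.085], TCP at [0.197, 0.567, 0.201] pointing down, gripper open.
Joint ranges: [-2.96, 2.96], [-0.89, 2.26], [0.02, 2.5], [-1.34, 4.48], [0, 2.73], [-2.66, 2.66]. Speed limits (rad/s): [2.39, 2.39, 2.79, 3.14, 3.14, 3.14].

### API

Orientations are given as a rotation vector (axis times angle).
In Python, from plant import monitor, optics, robot gives the robot as it stands.
- The arm moves only by the shell command python3 -m inch 'ROWS' [OPENING] [FORCE]. ROWS is JSON, a list that holds one entry, the list of rows, each a list of 6 numbers: the shift along the tool's x, y, z in mm, then the turn, a rotation vector about the tool's x, y, z in rad. A call has 1 to 8 rows; each row shifts and turns the commanded pose from where the row before left it, along the tool's axes as they then stand; what a row does not reach is not made up. A row lasts 1/8 s, in which the tool goes at most 62.5 mm and 10.7 degrees, less where a joint would pass 70% of its speed; a pose out of reach is approached as far as the arm can. A call is refused whole if a number of a shift passes 62.5 or a number of a turn 0.188, either way. A call with a gripper value outside its range is refused whole. OPENING is the finger opening in mm, from 0 to 93, set as the call begins (- or left out, the last holds). The fingers move at their own pace and stop on an object; FORCE is the grip in N (left out, the last holds). Time passes only in rows, so rows that do not move let the fingers close. It gives the time, the measured TCP pose, the force and the opening at its end, in the units of the state.
- monitor.read_state(): the state, without advancing time (a new reading comes with each control period).
- optics.read_camera(name): name is "side" or "top" or "wrist"; returns a dict with "image" (384x512x3 uint8, blue, green, red), "fx", "fy", "cx", "cy" (pixels), "k1" (the pictures are not rectified: a ray, as slopes to the right and down, at radius r is drawn at 1 + k1 r^2 times it, then the intrinsics apply), "rvec" (rotation vector, rad) and "tvec" (3), from world to camera coordinates, as OpenCV has them. Camera axes: x right, y down, z forward; pixel columns grow to the right and rows downward; lengths in m; the calibration is good to about 2 mm. A picture is of the moment at which its call begins. There is no depth.
- robot.close_job(): hands the job in, once; it reports no verdict.
The state is a dict: "t": time; "q": joint angles; "dq": joint speeds; "joint_torque": joint torques, N m; "tool_pos": TCP position; "orientation": TCP orientation; "force": force on the tool from outside, world axes, zero at the start; "wrist_torque": the same for the moment, N m; "opening": finger opening in m.
Only numpy, scipy, OpenCV 4.12 (cv2) and the standard library are available. Lean on these libraries where they do the work, as an engineer would, in place of code of your own. Each camera call takes 0.05 s, during which the arm holds its last target.

### The job

Push the blue vial carrier along the worktop, straight in under the low white reader bridge, until all six of its vials are under the bridge's roof and about the same length of carrier shows on either side; leave it there at rest and take the hand away. Only push it with the fingers: keep it flat on the worktop, never lifted or tipped, do not ram it or the hand into the bridge, and leave everything else where it stands.

Things in the scene. Friction and masses are not known exactly. Their poses are not given: they have to be found in the camera images.
- carrier: blue flat block, 76 mm (its x) by 120 mm (its y, its long way) by 20 mm high, about 0.25 kg, loose; six capped vials are fixed in its middle, within 30 mm of its centre in x and 15 mm in y, caps 39 mm above the worktop; both ends alike, with a white stripe. Origin: centre of its underside, z up. It starts left or right of the bridge (seen from the robot), a little askew to the passage.
- bridge: white low arch fixed to the worktop. Passage along its y axis, mainly left to right before the robot, open at both ends, 116 mm wide (x -58 to 58 mm), 46 mm high; roof 60 mm deep (y -30 to 30 mm), its top at 60 mm. Legs 16 mm thick, outside them low feet out to 94 mm from the centre. Origin: centre of the passage, on the worktop, z up.
- septa_jar: white jar with a green cap, 39 mm across and 47 mm high, standing on the worktop on the other side of the bridge from the carrier; leave alone. Origin: centre of its underside.
- label_tape: roll of yellowish tape lying flat, 78 mm across, 19 mm high, beyond the work; leave alone. Origin: centre of its underside.
- beaker_50: small clear beaker, 48 mm across, 58 mm high, beyond the work; leave alone. Origin: centre of its underside.
- ptfe_tape: white spool of tape lying flat, 50 mm across, 16 mm high, beyond the work; leave alone. Origin: centre of its underside.
- ferrule_tin: round flat white tin, 55 mm across, 18 mm high, beyond the work; leave alone. Origin: centre of its underside.
- headspace_vial_1: clear vial with a white and red cap, 23 mm across, 77 mm high, standing beyond the work; leave alone. Origin: centre of its underside.

How it is judged:
At the end, for the whole second after the job is handed in: The carrier lies flat and at rest between the bridge's legs, its centre within 12 mm of the bridge's centre along the passage and 21 mm across it, and within 0.2 rad of parallel to the passage (y of carrier in the frame of bridge between -0.012 and 0.012 m and x of carrier in the frame of bridge between -0.021 and 0.021 m and angle between the y axis of carrier and the y axis of bridge, either way round below 0.2 rad and height (world z) of carrier below 0.003 m and angle between carrier's own z axis and vertical below 0.03 rad and linear speed of carrier below 0.01 m/s); the robot touches nothing.
It fails at once if the carrier is lifted (more than 8 mm) or tipped (more than 0.1 rad) (height (world z) of carrier above 0.008 m or angle between carrier's own z axis and vertical above 0.1 rad).
It fails at once if the carrier is rammed into the bridge (more than 15 N) (contact force between carrier and bridge above 15 N).
It fails at once if the robot is rammed into the bridge (more than 15 N) (contact force between any of the arm, the fingers and bridge above 15 N).
It fails at once if a bystander is moved by more than 20 mm (distance of any of septa_jar, label_tape, beaker_50, ptfe_tape, ferrule_tin, headspace_vial_1 from where it was at the start of the episode above 0.02 m).
It also fails if it takes over 48 s, if anything falls off the work surface, if the arm or the gripper's body presses on something with over 40 N, if the wrist force passes 120 N, or if a joint passes its speed limit or range.

## Working session

There is one attempt and no reset: what is moved stays moved. The work goes in short steps, Python scripts to look and compute and a shell command to move; the robot and the scene stay as the last step left them, time stands still between calls to the robot, and variables do not carry over. Pictures are saved under pics/ and viewed, and the job is handed in when it is done.

```bash
ls; mkdir -p pics
python3 - <<'E'
from plant import monitor, optics, robot
import cv2
s=monitor.read_state();print(s, robot.tip_extent)
for n in ["side","top","wrist"]:
    c=optics.read_camera(n);cv2.imwrite(f"pics/{n}0.png",c["image"]);print(n,{k:c[k] for k in c if k!="image"})
E
```

```text
pics
{'t': 0.0, 'q': array([ 1.15061335e+00,  1.31143789e-01,  1.48926306e+00,  5.39388845e-06,
        1.52299430e+00, -8.54073829e-02]), 'dq': array([-2.08201052e-04,  3.99321270e-04,  3.03315146e-05, -1.63948381e-03,
       -1.03195831e-03, -7.13181745e-04]), 'joint_torque': array([ 2.56271014e-03, -5.59854412e+01, -4.91759169e+01,  7.69004412e-02,
        3.57978127e-02, -2.66049492e-04]), 'tool_pos': array([0.19687253, 0.56615343, 0.19970676]), 'orientation': array([-1.55653733,  0.2631342 , -0.26241257]), 'force': array([0.84026039, 0.32680714, 0.54875839]), 'wrist_torque': array([ 0.02948173, -0.02178044, -0.03426097]), 'opening': 0.09296996690209468} 0.008
side {'fx': 474.5295388689582, 'fy': 474.5295388689582, 'cx': 262.673726888427, 'cy': 183.41351576641836, 'k1': -0.10327800858065053, 'rvec': array([ 1.89952122,  1.53261223, -0.63258413]), 'tvec': array([-0.18211831, -0.36998719,  1.40443329])}
top {'fx': 370.3409349365436, 'fy': 370.3409349365436, 'cx': 258.42967907484325, 'cy': 186.11542998047256, 'k1': 0.003129130515011475, 'rvec': array([ 2.19190296, -2.00021227,  0.2235959 ]), 'tvec': array([0.01903045, 0.6212316 , 0.77251922])}
wrist {'fx': 284.2477084257653, 'fy': 284.2477084257653, 'cx': 251.85341562262695, 'cy': 190.33900456953293, 'k1': 0.01718585415692442, 'rvec': array([-2.3615874 , -1.67812673, -0.24171813]), 'tvec': array([-0.59993631, -0.03406195,  0.39197163])}
```

View pics/top0.png

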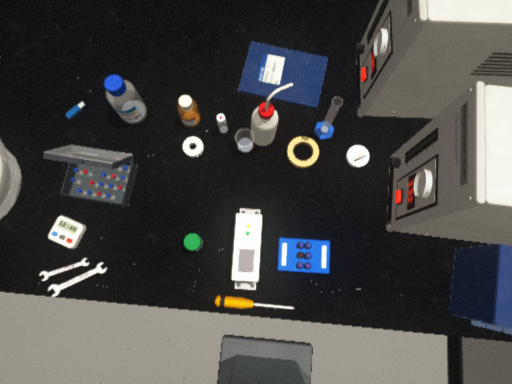

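View pics/side0.png

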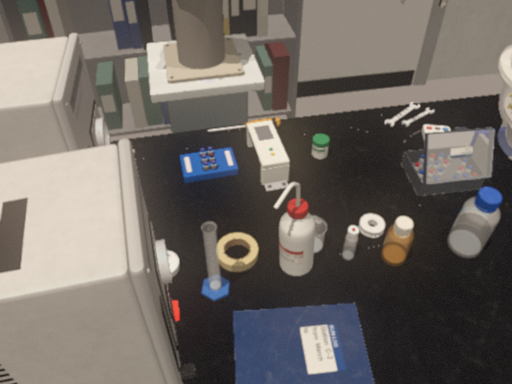

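View pics/wrist0.png

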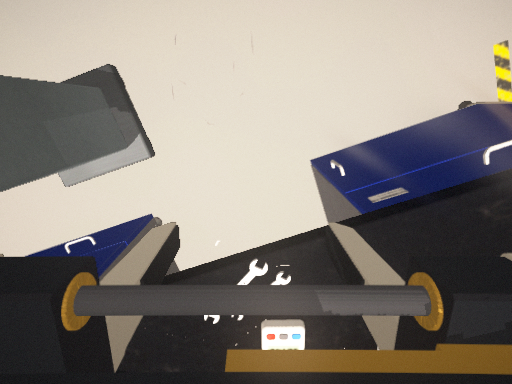

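Top view: the carrier is at about (304,256), to the right of the bridge at (247,248). The jar is at (193,242) on the left, so the push goes towards +y. Next I measure.

```bash
cat > h.py <<'E'
import numpy as np, cv2
from plant import monitor, optics, robot
def und(c,uv):
    K=np.array([[c["fx"],0,c["cx"]],[0,c["fy"],c["cy"]],[0,0,1]])
    p=cv2.undistortPoints(np.asarray(uv,float).reshape(-1,1,2),K,np.array([c["k1"],0,0,0,0.]))
    return p.reshape(-1,2)
def toplane(c,uv,z):
    n=und(c,uv);R=cv2.Rodrigues(c["rvec"])[0];o=-R.T@c["tvec"]
    d=np.c_[n,np.ones(len(n))]@R
    return o+d*((z-o[2])/d[:,2])[:,None]
def biggest(m,near=None):
    cs,_=cv2.findContours(m.astype(np.uint8),cv2.RETR_EXTERNAL,cv2.CHAIN_APPROX_NONE)
    return max(cs,key=cv2.contourArea).reshape(-1,2)
def rect(P):
    r=cv2.minAreaRect((P[:,:2]*1000).astype(np.float32)); b=cv2.boxPoints(r)
    e0,e1=b[1]-b[0],b[2]-b[1]
    L=e0 if np.hypot(*e0)>np.hypot(*e1) else e1
    return np.array(r[0]),sorted(r[1]),L/np.hypot(*L),b
def project(c,P):
    K=np.array([[c["fx"],0,c["cx"]],[0,c["fy"],c["cy"]],[0,0,1]])
    return cv2.projectPoints(np.asarray(P,float),c["rvec"],c["tvec"],K,np.array([c["k1"],0,0,0,0.]))[0].reshape(-1,2)
E
python3 - <<'E'
from h import *
c=optics.read_camera("top");im=c["image"];R=cv2.Rodrigues(c["rvec"])[0];print("cam",-R.T@c["tvec"])
hsv=cv2.cvtColor(im,cv2.COLOR_BGR2HSV)
roi=np.zeros(im.shape[:2],bool);roi[215:290,270:345]=1
m=roi&(im.max(2)>70)
P=biggest(m);print("carrier px",P.min(0),P.max(0))
for z in(0.02,):print(rect(toplane(c,P,z)))
roi[:]=0;roi[200:296,222:268]=1
m=roi&(im.min(2)>100)
P=biggest(m);print("bridge",P.min(0),P.max(0));print(rect(toplane(c,P,.06)));
cv2.imwrite("pics/crop.png",cv2.resize(im[195:320,170:350],None,fx=4.4,fy=4.4,interpolation=cv2.INTER_CUBIC))
for n,u in dict(jar=(193,242),handle=(216,302),tip=(293,307)).items():print(n,toplane(c,[u],.047 if n=='jar' else 0.01))
s=optics.read_camera("side")
cv2.imwrite("pics/crops.png",cv2.resize(s["image"][100:210,160:340],None,fx=4.4,fy=4.4,interpolation=cv2.INTER_CUBIC))
E
```

```text
cam [0.43085587 0.05774205 0.89112618]
carrier px [277 237] [330 273]
(array([475.04721069, -41.89034271]), [78.12950134277344, 122.75516510009766], array([ 0.03073556, -0.9995275 ], dtype=float32), array([[ 434.11444 ,   18.257565],
       [ 437.8874  , -104.43961 ],
       [ 515.98    , -102.03825 ],
       [ 512.20703 ,   20.658928]], dtype=float32))
bridge [231 208] [262 289]
(array([477.43383789,  89.43252563]), [61.965248107910156, 177.78746032714844], array([0.9995257 , 0.03079578], dtype=float32), array([[387.62814 , 117.6629  ],
       [389.5364  ,  55.727047],
       [567.2395  ,  61.20215 ],
       [565.3313  , 123.138   ]], dtype=float32))
jar [[0.47960228 0.21156422 0.047     ]]
handle [[0.35211457 0.14844403 0.01      ]]
tip [[ 0.35731012 -0.02693075  0.01      ]]
```

View pics/crop.png

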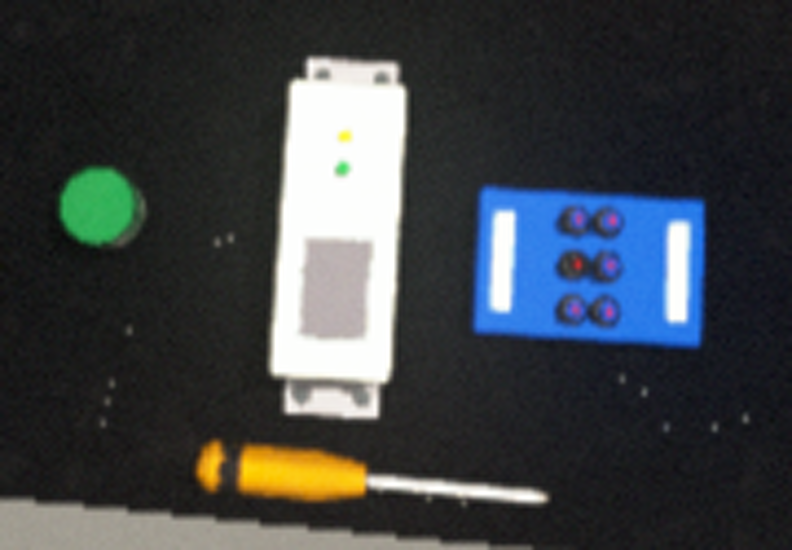

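View pics/crops.png

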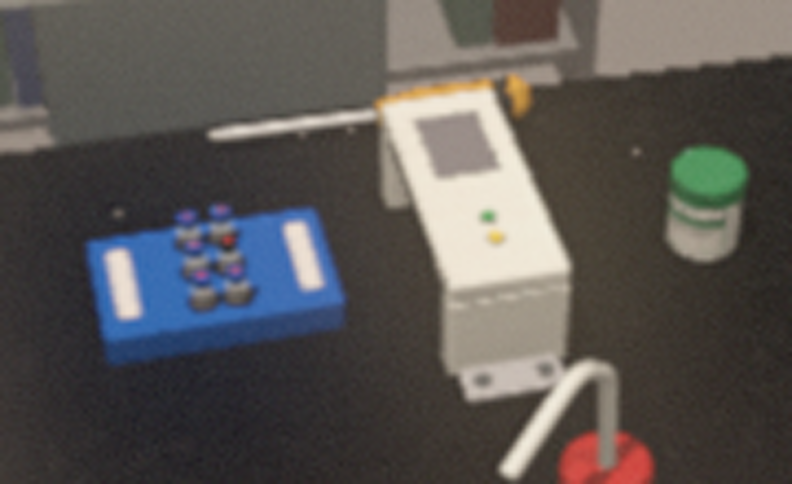

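Run:
```python
from h import *
c=optics.read_camera("top")
f=lambda L:np.array(L)/4.4+[170-.4,195-.4]
B=toplane(c,f([(291,79),(406,86),(390,383),(271,376)]),.06)*1000
C=toplane(c,f([(481,186),(705,201),(699,347),(473,332)]),.02)*1000
print(B.round(1),B.mean(0));print(C.round(1),C.mean(0))
ang=lambda v:np.degrees(np.arctan2(v[1],v[0]))
print("bridge x-axis:",ang(B[0]-B[3]),ang(B[1]-B[2]),"passage y:",ang(B[0]-B[1])-90,ang(B[3]-B[2])-90)
print("carrier y:",ang(C[0]-C[1])-90,ang(C[3]-C[2])-90,"x:",ang(C[0]-C[3]),ang(C[1]-C[2]))
s=optics.read_camera("side")
g=lambda L:np.array(L)/4.4+[160-.4,100-.4]
B=toplane(s,g([(379,106),(490,84),(571,268),(443,289)]),.06)*1000
C=toplane(s,g([(87,241),(315,208),(345,294),(107,345)]),.02)*1000
print(B.round(1),B.mean(0));print(C.round(1),C.mean(0))
print("bridge x:",ang(B[3]-B[0]),ang(B[2]-B[1]),"carrier y",ang(C[1]-C[0])-90,ang(C[2]-C[3])-90)
R=cv2.Rodrigues(monitor.read_state()["orientation"])[0];print(R.round(3))
```

```text
[[553.3 121.4  60. ]
 [555.1  62.2  60. ]
 [407.   56.8  60. ]
 [405.  115.7  60. ]] [480.09084471  89.03348482  60.        ]
[[ 511.3   17.9   20. ]
 [ 514.3 -101.    20. ]
 [ 438.6 -101.6   20. ]
 [ 435.5   16.    20. ]] [474.92156441 -42.18079176  20.        ]
bridge x-axis: 2.204484724978849 2.0654623071547897 passage y: 1.721291808630042 1.981065494856864
carrier y: 1.4304467517860786 1.5467085729503793 x: 1.3846928241387944 0.41901138537576094
[[415.1  54.6  60. ]
 [408.2 115.4  60. ]
 [558.  119.9  60. ]
 [560.1  57.1  60. ]] [485.34616707  86.72289581  60.        ]
[[ 443.9 -103.9   20. ]
 [ 442.1   14.8   20. ]
 [ 510.7   18.2   20. ]
 [ 523.1 -101.4   20. ]] [479.95786392 -43.05282637  20.        ]
bridge x: 1.0001887698658738 1.727544466644077 carrier y 0.8511307495135725 5.905925099848616
[[ 0.944 -0.     0.329]
 [-0.329 -0.     0.944]
 [-0.    -1.    -0.   ]]
```

```bash
python3 -m inch '[[[0,0,0,0,0.15,0],[0,0,0,0,0.15,0],[0,0,0,0,0.15,0],[0,0,0,0,0.15,0],[0,0,0,0,0.15,0],[0,0,0,0,0.15,0],[0,0,0,0,0.15,0],[0,0,0,0,0.15,0]]]' 30; python3 -c "
from h import *
s=monitor.read_state();R=cv2.Rodrigues(s['orientation'])[0];print(R.round(3),s['q'],s['opening']);print(R.T@(np.array([.476,-.14,.2])-s['tool_pos']))"
```

```text
t: 1.35
tool_pos: [0.1971, 0.5667, 0.2007]
orientation: [-1.224, 1.186, -1.186]
force: [0.1, 0.3, -0.6]
opening: 0.0303
[[ 0.031 -0.     1.   ]
 [-1.    -0.     0.031]
 [ 0.    -1.    -0.   ]] [1.15063185e+00 1.30433620e-01 1.48823423e+00 1.01539609e-06
 1.52303493e+00 1.11954718e+00] 0.030269502918573533
[0.71499947 0.00075428 0.2568079 ]
```

```bash
python3 -m inch '[[[30,0,12,0,0,0],[45,0,16,0,0,0],[45,0,16,0,0,0],[45,0,16,0,0,0],[45,0,16,0,0,0],[45,0,16,0,0,0],[45,0,16,0,0,0],[45,0,16,0,0,0]]]'; python3 -m inch '[[[45,0,16,0,0,0],[45,0,16,0,0,0],[45,0,16,0,0,0],[45,0,16,0,0,0],[45,0,16,0,0,0],[45,0,16,0,0,0],[45,0,16,0,0,0],[30,0,12,0,0,0]]]';python3 -c "
from h import *
s=monitor.read_state();R=cv2.Rodrigues(s['orientation'])[0];print(R.round(3),s['q'],s['opening']);print(R.T@(np.array([.476,-.14,.014])-s['tool_pos']))"
```

```text
t: 2.35
tool_pos: [0.3339, 0.225, 0.201]
orientation: [-1.225, 1.182, -1.183]
force: [0.4, 0.1, -0.8]
opening: 0.0302
t: 3.35
tool_pos: [0.4702, -0.116, 0.2008]
orientation: [-1.225, 1.183, -1.184]
force: [-0.4, -0.5, 0.8]
opening: 0.0299
[[ 0.035  0.     0.999]
 [-0.999 -0.     0.035]
 [ 0.    -1.     0.   ]] [-3.47698765e-01 -1.87758589e-01  1.80018173e+00 -2.21741491e-04
  1.52883840e+00 -3.82235933e-01] 0.029915975493682058
[0.02408312 0.18678891 0.00493731]
```

```bash
python3 -m inch '[[[24,0,5,0,0,0],[0,30,0,0,0,0],[0,30,0,0,0,0],[0,30,0,0,0,0],[0,20,0,0,0,0],[0,20,0,0,0,0],[0,10,0,0,0,0],[0,0,0,0,0,0]]]';python3 - <<'E'
from h import *
s=monitor.read_state();print(s['tool_pos'],s['q'])
c=optics.read_camera("top");cv2.imwrite("pics/t1.png",cv2.resize(c["image"][195:320,210:390],None,fx=4.4,fy=4.4,interpolation=cv2.INTER_CUBIC))
c=optics.read_camera("side");cv2.imwrite("pics/s1.png",cv2.resize(c["image"][90:220,140:320],None,fx=4.4,fy=4.4,interpolation=cv2.INTER_CUBIC))
E
```

```text
t: 4.35
tool_pos: [0.4752, -0.1375, 0.0603]
orientation: [-1.227, 1.184, -1.182]
force: [-0.8, -0.1, 0.0]
opening: 0.0296
[ 0.47519256 -0.13753446  0.06026034] [-3.85408556e-01 -3.78175191e-02  1.92617424e+00 -7.41424614e-06
  1.25450347e+00 -4.21451108e-01]
```

View pics/t1.png

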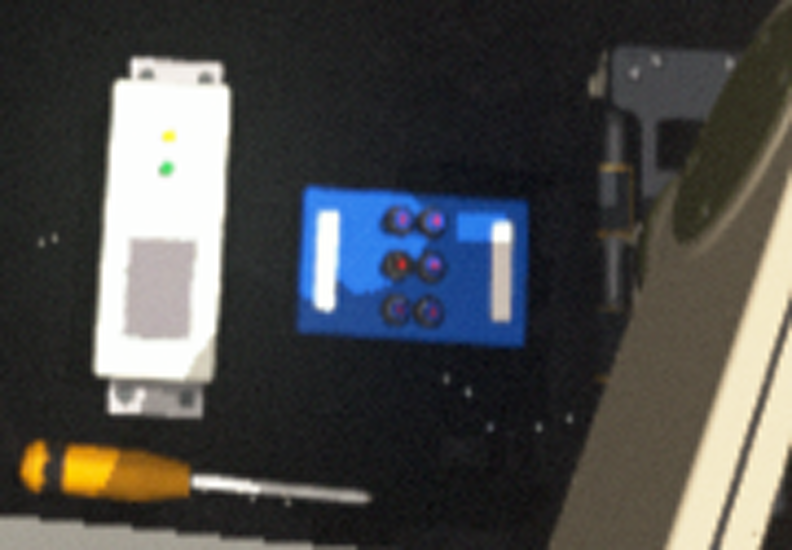

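View pics/s1.png

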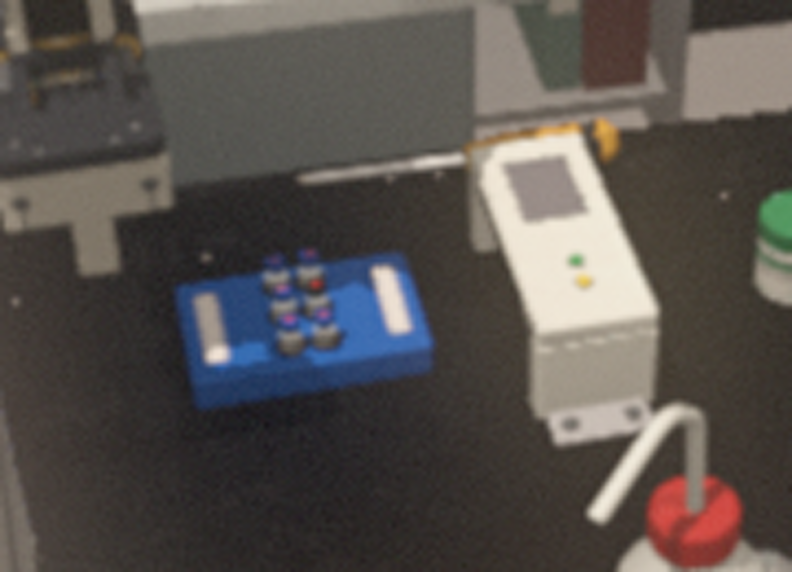

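The picture shows the fingers right of the carrier's right end and clear of it. Its end is at about (525,275) in the top crop. Next I lower the last 46 mm and close in gently.

```bash
python3 -m inch '[[[0,16,0,0,0,0],[0,15,0,0,0,0],[0,10,0,0,0,0],[0,5,0,0,0,0],[0,0,0,0,0,0],[-6,0,0,0,0,0],[-6,0,0,0,0,0],[-4,0,0,0,0,0]]]';python3 -m inch '[[[-3,0,0,0,0,0],[-3,0,0,0,0,0],[-3,0,0,0,0,0],[-3,0,0,0,0,0],[-2,0,0,0,0,0],[-2,0,0,0,0,0],[0,0,0,0,0,0],[0,0,0,0,0,0]]]'
cat > look.py <<'E'
from h import *
import sys
n=sys.argv[1]
s=monitor.read_state();print(s['t'],s['tool_pos'],s['force'])
c=optics.read_camera("top");im=c["image"];cv2.imwrite(f"pics/t{n}.png",cv2.resize(im[195:320,170:350],None,fx=4.4,fy=4.4,interpolation=cv2.INTER_CUBIC))
im2=optics.read_camera("side")["image"];cv2.imwrite(f"pics/s{n}.png",cv2.resize(im2[90:220,160:340],None,fx=4.4,fy=4.4,interpolation=cv2.INTER_CUBIC))
E
python3 look.py 2
```

```text
t: 5.45
tool_pos: [0.4753, -0.1213, 0.0151]
orientation: [-1.226, 1.182, -1.183]
force: [0.3, 0.2, 0.2]
opening: 0.0302
t: 6.45
tool_pos: [0.4745, -0.1058, 0.0148]
orientation: [-1.226, 1.183, -1.183]
force: [0.3, -0.3, 0.7]
opening: 0.0301
6.45 [ 0.47453124 -0.10580658  0.01475682] [ 0.33854308 -0.2940387   0.6630536 ]
```

View pics/t2.png

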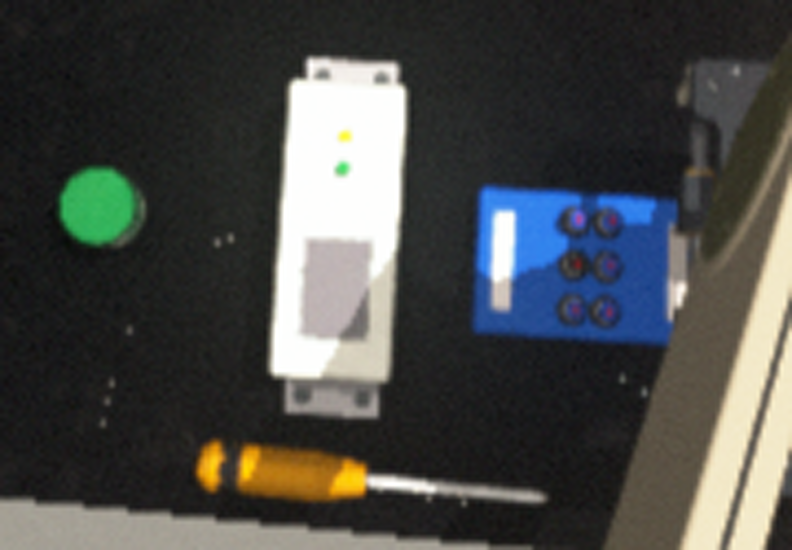

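View pics/s2.png

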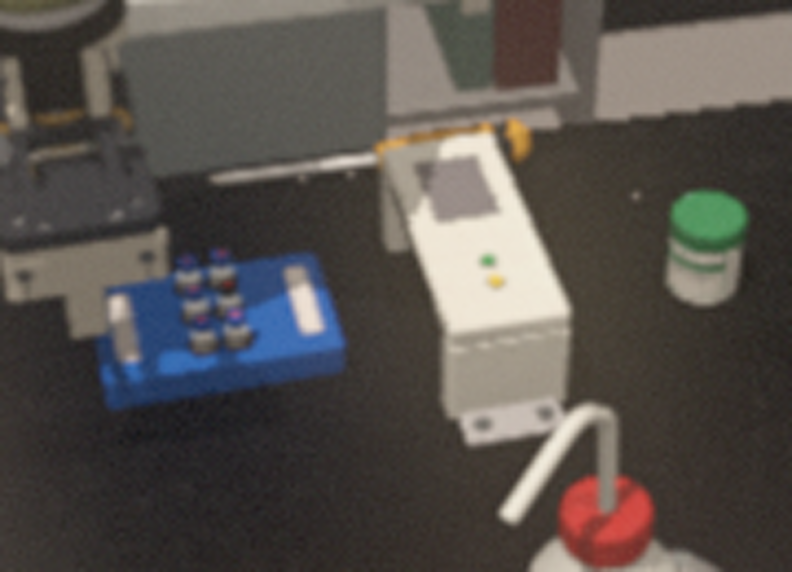

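```bash
python3 - <<'E'
from h import *
c=optics.read_camera("side");R=cv2.Rodrigues(c["rvec"])[0];o=-R.T@c["tvec"]
for n,p,x in [("body bottom L",(8,300),.569),("body bottom R",(165,275),.569),("finger tip L",(72,337),.507),("finger tip R",(105,333),.507)]:
    u=np.array(p)/4.4+[160-.4,90-.4]; d=R.T@np.r_[und(c,[u])[0],1]
    print(n,o+d*(x-o[0])/d[0])
E
python3 -m inch '[[[-2,0,0,0,0,0],[-2,0,0,0,0,0],[-2,0,0,0,0,0],[-2,0,0,0,0,0],[-3,0,0.3,0,0,0],[-3,0,0.3,0,0,0],[-3,0,0.3,0,0,0],[-3,0,0.3,0,0,0]]]'; python3 look.py 3
```

```text
body bottom L [ 0.569      -0.13809197  0.12359784]
body bottom R [ 0.569      -0.06951283  0.12563996]
finger tip L [ 0.507      -0.11440929  0.04222268]
finger tip R [ 0.507      -0.09849072  0.04184539]
t: 7.6
tool_pos: [0.475, -0.0855, 0.0147]
orientation: [-1.226, 1.183, -1.183]
force: [0.3, -1.2, -0.0]
opening: 0.03
7.6 [ 0.4750112  -0.08551719  0.01474495] [ 0.33922088 -1.16427093 -0.00516393]
```

View pics/t3.png

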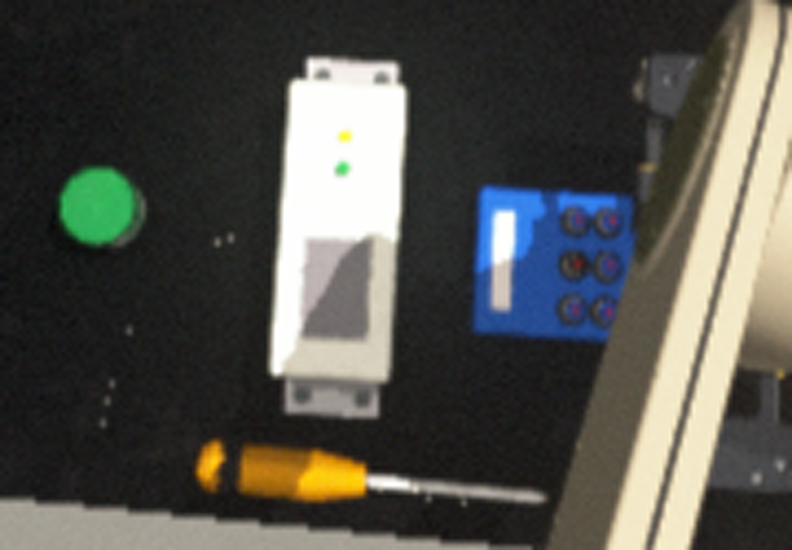

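View pics/s3.png

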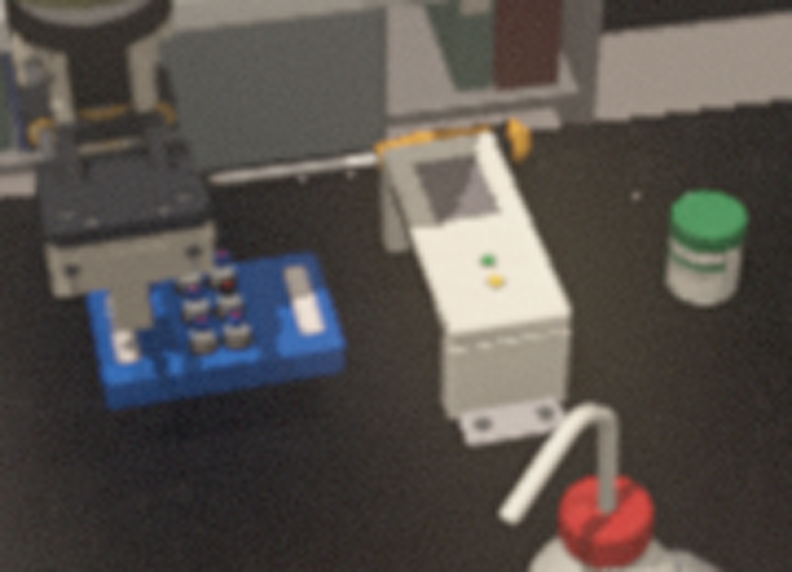

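The near finger, at (130,330) in the side crop, now overlaps the carrier top, yet the carrier has not moved. The tips are passing over it, so I stop and find out why.

Run:
```python
from h import *
c=optics.read_camera("wrist");cv2.imwrite("pics/w3.png",c["image"])
R=cv2.Rodrigues(c["rvec"])[0];print("wristcam",-R.T@c["tvec"])
c=optics.read_camera("side");cv2.imwrite("pics/s3b.png",cv2.resize(c["image"][20:200,120:300],None,fx=3.3,fy=3.3,interpolation=cv2.INTER_CUBIC))
s=monitor.read_state();print(s["q"],s["force"],s["joint_torque"])
R=cv2.Rodrigues(c["rvec"])[0];print("side cam",-R.T@c["tvec"])
print("TCP, tip px",(project(c,[s["tool_pos"],s["tool_pos"]-[0,0,.008]])-[160,90])*4.4)
```

```text
wristcam [ 0.47314964 -0.00631117  0.19996979]
[-2.84682587e-01 -8.22382046e-03  1.98900647e+00 -5.69225323e-05
  1.16078219e+00 -3.20875168e-01] [0.69589038 0.30652653 0.53233398] [ 1.20221539e-01 -4.27826357e+01 -4.31666279e+01  8.04178999e-02
  4.59691894e-02  1.81346090e-02]
side cam [ 1.27028884 -0.10180856  0.7200637 ]
TCP, tip px [[128.05503273 325.80433444]
 [129.58445188 337.53085086]]
```

View pics/w3.png

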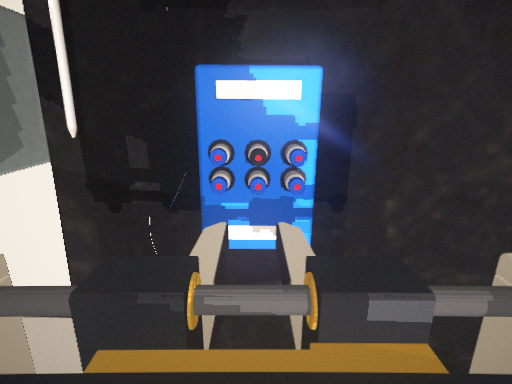

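View pics/s3b.png

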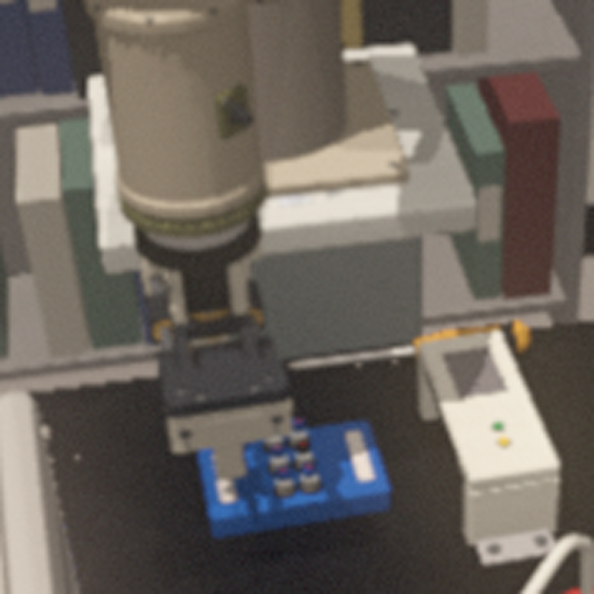

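Run:
```python
from h import *
c=optics.read_camera("wrist")
R=cv2.Rodrigues(c["rvec"])[0];o=-R.T@c["tvec"]
print("carrier corners@.02",toplane(c,[(196,67),(321,67),(312,248),(202,248)],.02).round(4))
print("optical axis",R[2])
for z in (.007,.015,.02,.03,.04,.05):print(z,toplane(c,[(226,225),(279,225)],z).round(4).tolist())
t=optics.read_camera("top")
P=toplane(t,[(681/1,0)],.0)
im=c["image"];cv2.imwrite("pics/w3c.png",cv2.resize(im[190:350,160:350],None,fx=4,fy=3.7,interpolation=cv2.INTER_CUBIC))
```

```text
carrier corners@.02 [[ 0.4399  0.0142  0.02  ]
 [ 0.5128  0.0168  0.02  ]
 [ 0.5188 -0.1002  0.02  ]
 [ 0.4417 -0.1029  0.02  ]]
optical axis [ 0.0105792  -0.28249284 -0.95921107]
0.007 [[0.4573, -0.0906, 0.007], [0.4961, -0.0892, 0.007]]
0.015 [[0.4579, -0.0871, 0.015], [0.4952, -0.0858, 0.015]]
0.02 [[0.4583, -0.0849, 0.02], [0.4946, -0.0836, 0.02]]
0.03 [[0.4592, -0.0806, 0.03], [0.4934, -0.0793, 0.03]]
0.04 [[0.46, -0.0762, 0.04], [0.4922, -0.0751, 0.04]]
0.05 [[0.4608, -0.0718, 0.05], [0.491, -0.0708, 0.05]]
```

View pics/w3c.png

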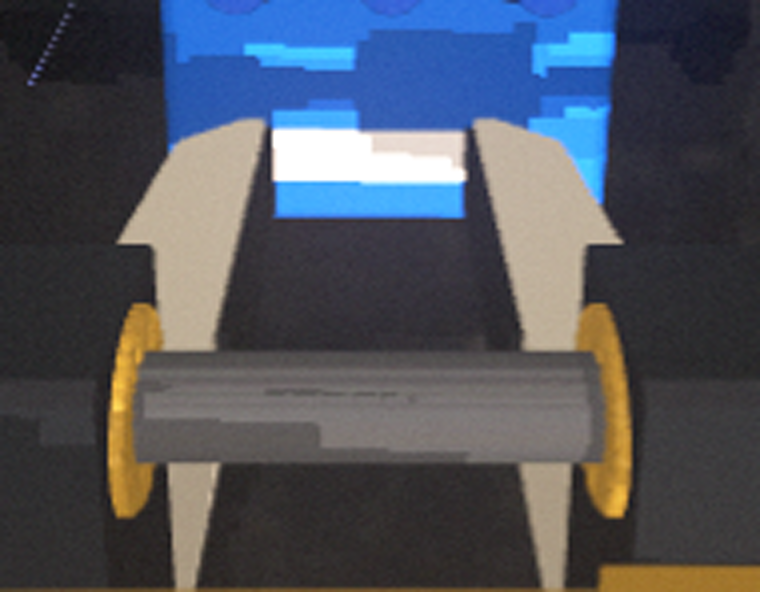

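Run:
```python
from h import *
c=optics.read_camera("side")
for x in (.475,.49,.5,.5075):
  for z in (.007,.02,.03,.04): print(x,z,((project(c,[[x,-.093,z],[x,-.078,z]])+.4-[160,90])*4.4).round(0).tolist())
x=.5075
for z in(.052,.07,.09):print("s1",z,((project(c,[[x,-.145,z],[x,-.13,z]])+.4-[140,90])*4.4).round(0).tolist())
w=optics.read_camera("wrist")
for z in(.007,.02,.03,.04,.05):print("w",z,project(w,[[.46,-.078,z],[.49,-.078,z],[.46,-.093,z],[.49,-.093,z]]).round(0).tolist())
```

```text
0.475 0.007 [[117.0, 341.0], [146.0, 337.0]]
0.475 0.02 [[114.0, 322.0], [144.0, 318.0]]
0.475 0.03 [[112.0, 307.0], [142.0, 303.0]]
0.475 0.04 [[110.0, 292.0], [140.0, 288.0]]
0.49 0.007 [[120.0, 361.0], [150.0, 356.0]]
0.49 0.02 [[117.0, 342.0], [147.0, 337.0]]
0.49 0.03 [[115.0, 327.0], [146.0, 322.0]]
0.49 0.04 [[113.0, 311.0], [144.0, 307.0]]
0.5 0.007 [[122.0, 374.0], [152.0, 370.0]]
0.5 0.02 [[119.0, 355.0], [150.0, 351.0]]
0.5 0.03 [[117.0, 340.0], [148.0, 336.0]]
0.5 0.04 [[115.0, 325.0], [146.0, 321.0]]
0.5075 0.007 [[124.0, 384.0], [154.0, 380.0]]
0.5075 0.02 [[121.0, 365.0], [151.0, 361.0]]
0.5075 0.03 [[119.0, 350.0], [150.0, 346.0]]
0.5075 0.04 [[117.0, 335.0], [148.0, 331.0]]
s1 0.052 [[94.0, 331.0], [125.0, 327.0]]
s1 0.07 [[88.0, 303.0], [120.0, 299.0]]
s1 0.09 [[82.0, 271.0], [115.0, 266.0]]
w 0.007 [[230.0, 209.0], [271.0, 210.0], [230.0, 228.0], [270.0, 229.0]]
w 0.02 [[229.0, 215.0], [273.0, 217.0], [228.0, 236.0], [272.0, 237.0]]
w 0.03 [[227.0, 221.0], [274.0, 223.0], [227.0, 242.0], [273.0, 244.0]]
w 0.04 [[226.0, 228.0], [275.0, 229.0], [226.0, 250.0], [274.0, 251.0]]
w 0.05 [[224.0, 235.0], [276.0, 236.0], [224.0, 258.0], [275.0, 259.0]]
```

Both the side and wrist views put the fingertips at about 38 mm above the worktop, while the reported pose implies 7 mm, so there is an offset of roughly 30–33 mm. I'll back off and lower in small steps, checking against the cameras and the force.

```bash
python3 -m inch '[[[10,0,0,0,0,0],[12,0,0,0,0,0],[12,0,0,0,0,0],[6,0,0,0,0,0],[0,6,0,0,0,0],[0,6,0,0,0,0],[0,4,0,0,0,0],[0,0,0,0,0,0]]]'; python3 look.py 4
python3 - <<'E'
from h import *
w=optics.read_camera("wrist");cv2.imwrite("pics/w4.png",w["image"])
E
```

```text
t: 9.0
tool_pos: [0.4759, -0.1252, -0.0019]
orientation: [-1.227, 1.183, -1.181]
force: [-1.2, 0.1, 0.7]
opening: 0.03
9.0 [ 0.47592905 -0.12523665 -0.0018977 ] [-1.19713284  0.08095662  0.65888549]
```

View pics/s4.png

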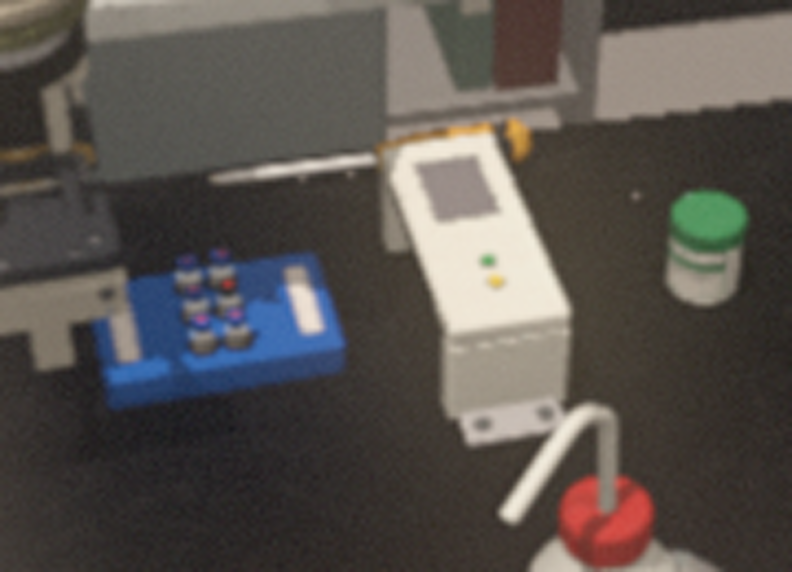

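View pics/w4.png

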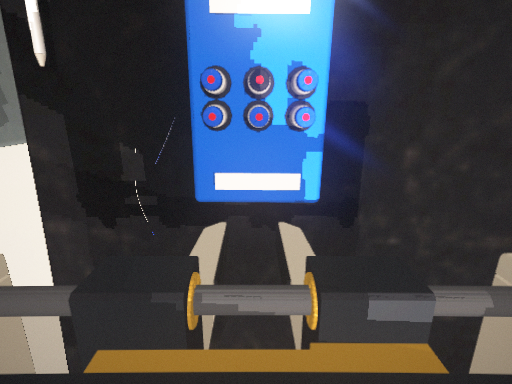

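```bash
python3 -m inch '[[[0,3,0,0,0,0],[0,3,0,0,0,0],[0,2,0,0,0,0],[0,0,0,0,0,0]]]'; python3 -m inch '[[[0,2,0,0,0,0],[0,1,0,0,0,0],[0,0,0,0,0,0]]]'; python3 look.py 5
python3 - <<'E'
from h import *
c=optics.read_camera("side")
y=monitor.read_state()['tool_pos'][1]
for z in (0,.01,.02):print(z,((project(c,[[.5085,y-.0075,z],[.5085,y+.0075,z]])+.4-[160,90])*4.4).round(0).tolist())
w=optics.read_camera("wrist")
for z in (0,.01,.02):print("w",z,project(w,[[.461,y+.0075,z],[.491,y+.0075,z]]).round(0).tolist())
E
```

```text
t: 9.65
tool_pos: [0.4762, -0.1256, -0.0095]
orientation: [-1.226, 1.183, -1.182]
force: [-0.2, 1.0, -0.0]
opening: 0.0298
t: 10.02
tool_pos: [0.4764, -0.1257, -0.0124]
orientation: [-1.226, 1.183, -1.183]
force: [-0.7, -0.6, -0.1]
opening: 0.0303
10.025 [ 0.47635755 -0.12566407 -0.01236049] [-0.67269417 -0.62291715 -0.13899999]
0 [[44.0, 407.0], [75.0, 403.0]]
0.01 [[42.0, 393.0], [72.0, 388.0]]
0.02 [[39.0, 378.0], [70.0, 374.0]]
w 0 [[227.0, 220.0], [273.0, 221.0]]
w 0.01 [[226.0, 226.0], [274.0, 228.0]]
w 0.02 [[224.0, 233.0], [275.0, 234.0]]
```

View pics/s5.png

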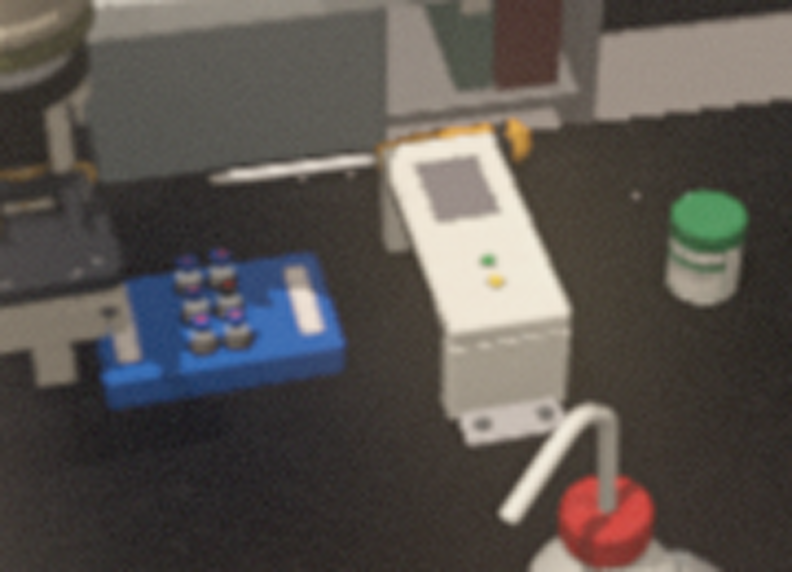

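The tip shows at about (53,384) in the side crop, about 10 mm above the worktop and below the carrier top. I lower 2 mm more and approach.

```bash
python3 -m inch '[[[0,2,0,0,0,0],[-4,0,0,0,0,0],[-4,0,0,0,0,0],[-3,0,0,0,0,0],[-2,0,0,0,0,0],[-2,0,0,0,0,0],[-2,0,0,0,0,0],[-2,0,0,0,0,0]]]';python3 -m inch '[[[-2,0,0,0,0,0],[-2,0,0,0,0,0],[-2,0,0,0,0,0],[-2,0,0,0,0,0],[0,0,0,0,0,0]]]'; python3 look.py 6
```

```text
t: 11.22
tool_pos: [0.4758, -0.1068, -0.0142]
orientation: [-1.226, 1.183, -1.183]
force: [0.1, -1.8, -0.9]
opening: 0.0297
t: 11.85
tool_pos: [0.4755, -0.0984, -0.0142]
orientation: [-1.226, 1.183, -1.182]
force: [-0.7, -0.9, -0.5]
opening: 0.0297
11.85 [ 0.47546772 -0.09840973 -0.01424199] [-0.6971195  -0.89246109 -0.50537143]
```

View pics/s6.png

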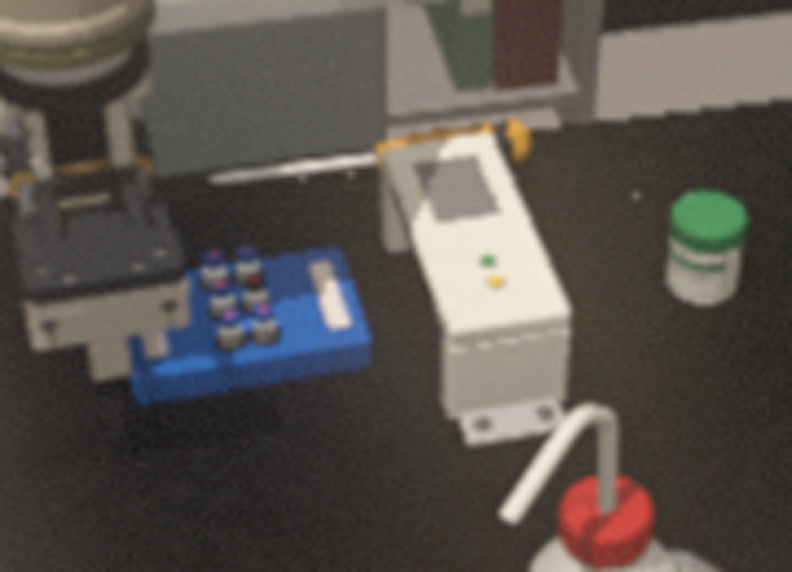

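View pics/t6.png

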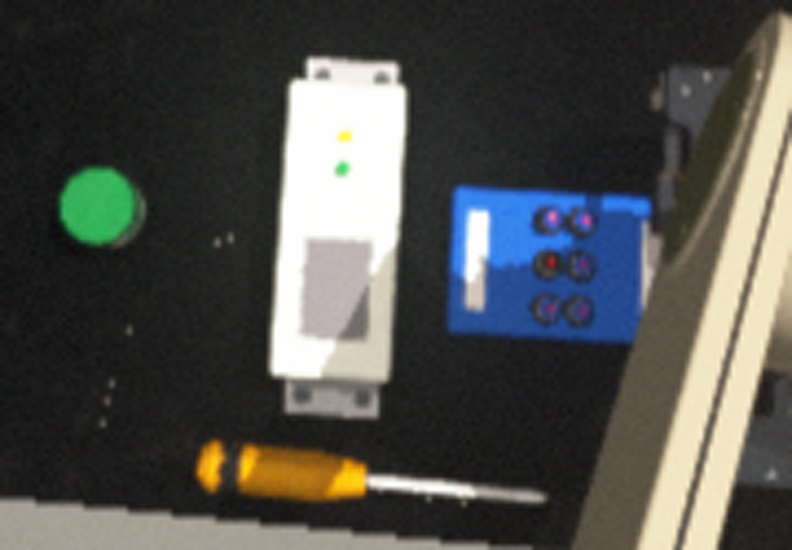

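The carrier moves flat with the fingers; its leading edge runs from (456,186) to (447,332). Next I compute what remains.

```bash
cat > rem.py <<'E'
from h import *
import sys
a=list(map(float,sys.argv[1:5]))
c=optics.read_camera("top")
f=lambda L:np.array(L)/4.4+[170-.4,195-.4]
b=np.radians(1.95);yb=np.array([-np.sin(b),np.cos(b)]);xb=np.array([np.cos(b),np.sin(b)]);o=np.array([480.1,89.])
C=toplane(c,f([a[:2],a[2:]]),.02)[:,:2]*1000
v=C[0]-C[1];th=np.arctan2(v[1],v[0]);m=C.mean(0)-60*np.array([-np.sin(th),np.cos(th)])
tp=monitor.read_state()['tool_pos'][:2]*1000
print("yaw rel deg",np.degrees(th-b),"centre in bridge x,y",(m-o)@xb,(m-o)@yb,"tcp->centre along",(m-tp)@yb)
E
python3 rem.py 481 186 473 332;python3 rem.py 456 186 447 332
```

```text
yaw rel deg -0.5653071758612055 centre in bridge x,y -9.754362270884467 -131.76334316269052 tcp->centre along 55.418730716146364
yaw rel deg -0.7630489583533078 centre in bridge x,y -10.73236100348215 -118.36207765322455 tcp->centre along 68.79580003629474
```

```bash
python3 -m inch '[[[-3,0,0.3,0,0,0],[-5,0,0.5,0,0,0],[-5,0,0.5,0,0,0],[-5,0,0.5,0,0,0],[-5,0,0.5,0,0,0],[-5,0,0.5,0,0,0],[-5,0,0.5,0,0,0],[-3,0,0.3,0,0,0]]]';python3 look.py 7
```

```text
t: 13.05
tool_pos: [0.4777, -0.0622, -0.0143]
orientation: [-1.226, 1.183, -1.182]
force: [0.2, -0.8, -1.2]
opening: 0.0299
13.05 [ 0.47773457 -0.0622276  -0.01427857] [ 0.17676267 -0.77012782 -1.20195469]
```

View pics/t7.png

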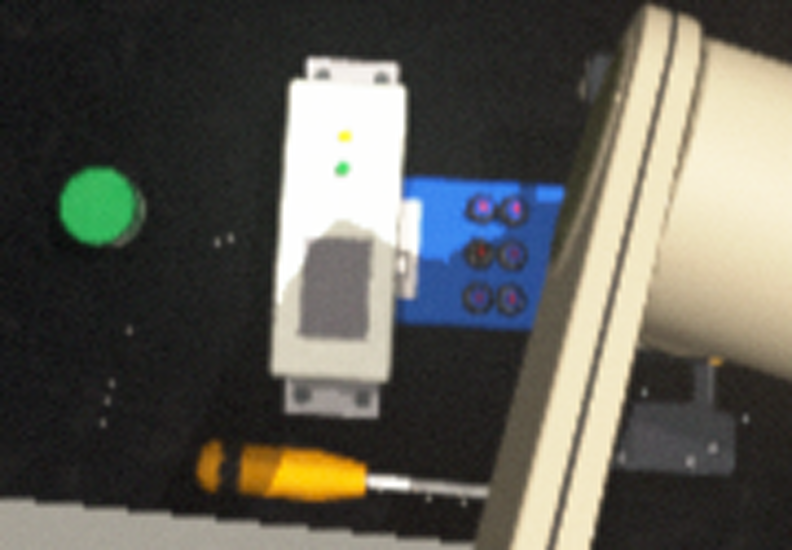

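View pics/s7.png

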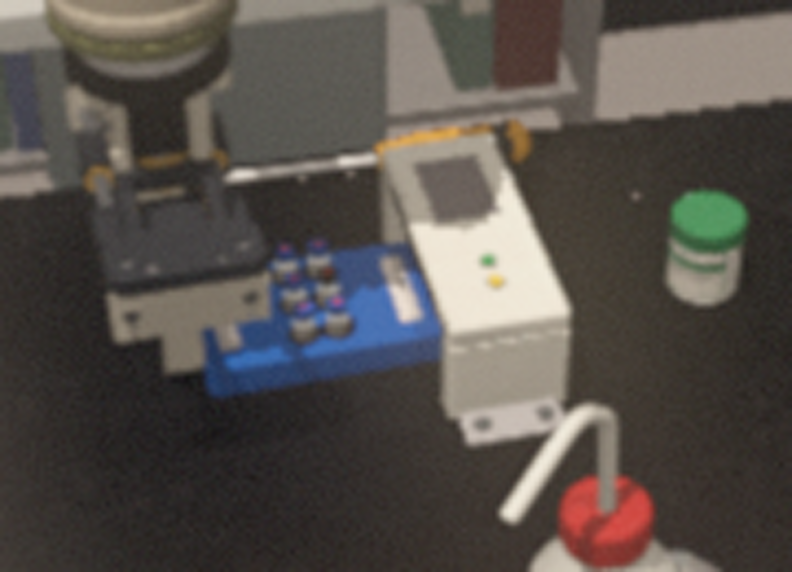

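The carrier's leading stripe is just entering the passage at (410,250), straight and clear of the legs. About 82 mm remain.

```bash
python3 -m inch '[[[-3,0,0.3,0,0,0],[-5,0,0.5,0,0,0],[-5,0,0.5,0,0,0],[-5,0,0.5,0,0,0],[-5,0,0.5,0,0,0],[-5,0,0.5,0,0,0],[-5,0,0.5,0,0,0],[-5,0,0.5,0,0,0]]]';python3 -m inch '[[[-5,0,0.3,0,0,0],[-5,0,0.3,0,0,0],[-5,0,0.3,0,0,0],[-4,0,0.2,0,0,0],[0,0,0,0,0,0]]]';python3 look.py 8
```

```text
t: 14.15
tool_pos: [0.4803, -0.0242, -0.0142]
orientation: [-1.226, 1.182, -1.183]
force: [-0.6, -3.7, 1.1]
opening: 0.03
t: 14.78
tool_pos: [0.4805, -0.0048, -0.0144]
orientation: [-1.226, 1.183, -1.182]
force: [0.3, -0.2, -0.1]
opening: 0.0299
14.775 [ 0.48050483 -0.00479784 -0.01436693] [ 0.27756777 -0.24198    -0.11426948]
```

View pics/t8.png

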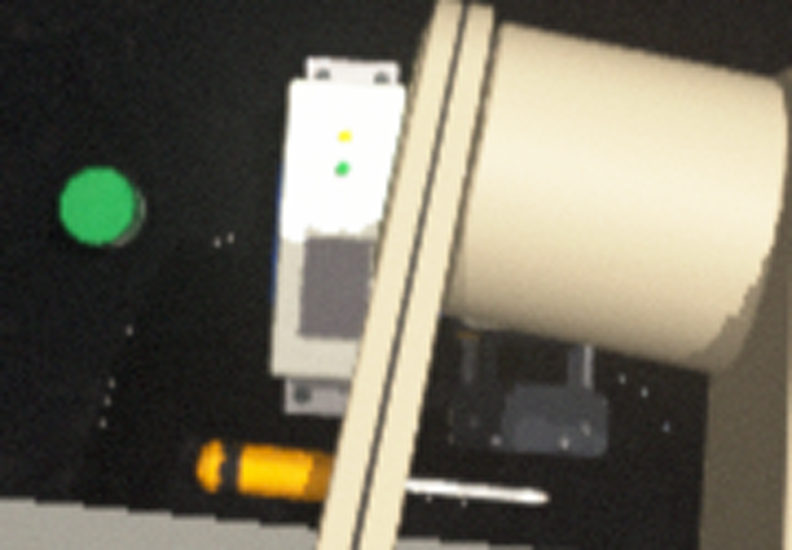

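View pics/s8.png

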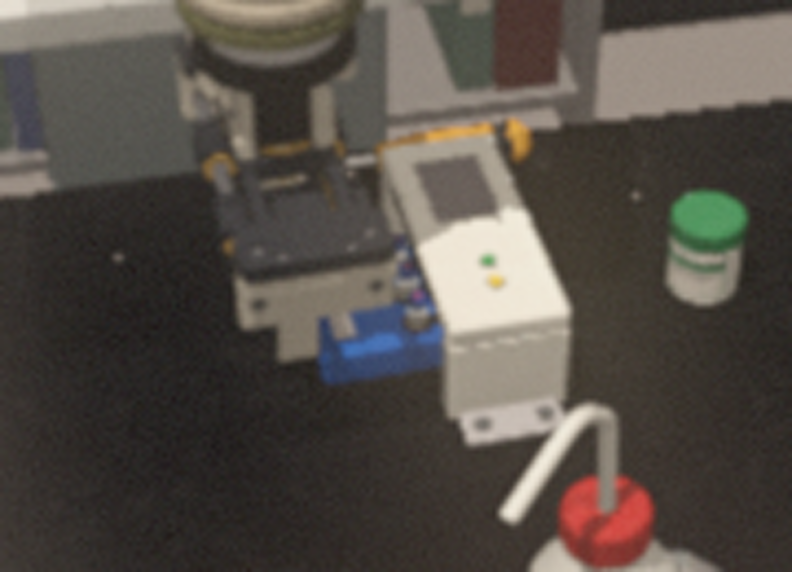

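```bash
python3 -m inch '[[[-3,0,0,0,0,0],[-4,0,0,0,0,0],[-4,0,0,0,0,0],[-4,0,0,0,0,0],[-3,0,0,0,0,0],[-2,0,0,0,0,0],[-2,0,0,0,0,0],[0,0,0,0,0,0]]]';python3 look.py 9
```

```text
t: 15.88
tool_pos: [0.4799, 0.0168, -0.0142]
orientation: [-1.226, 1.183, -1.182]
force: [0.1, -0.5, 0.1]
opening: 0.0299
15.875 [ 0.47992522  0.0167898  -0.01415629] [ 0.12178379 -0.51030904  0.10939595]
```

View pics/t9.png

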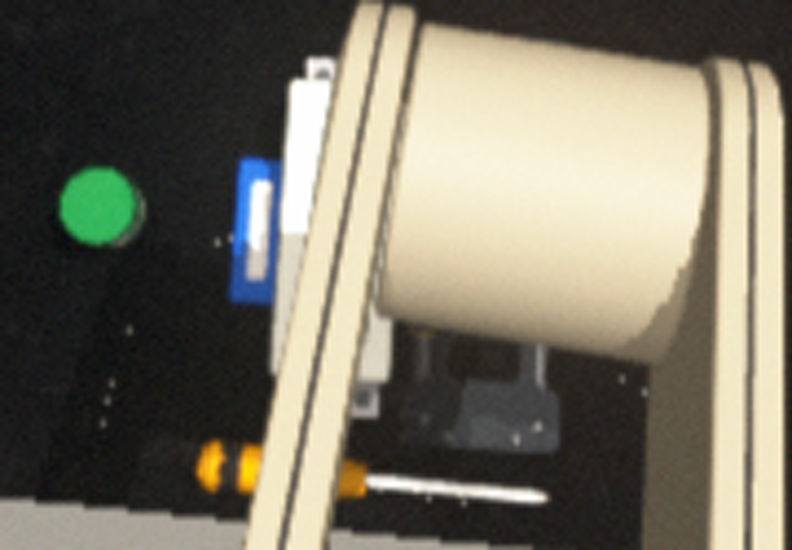

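View pics/s9.png

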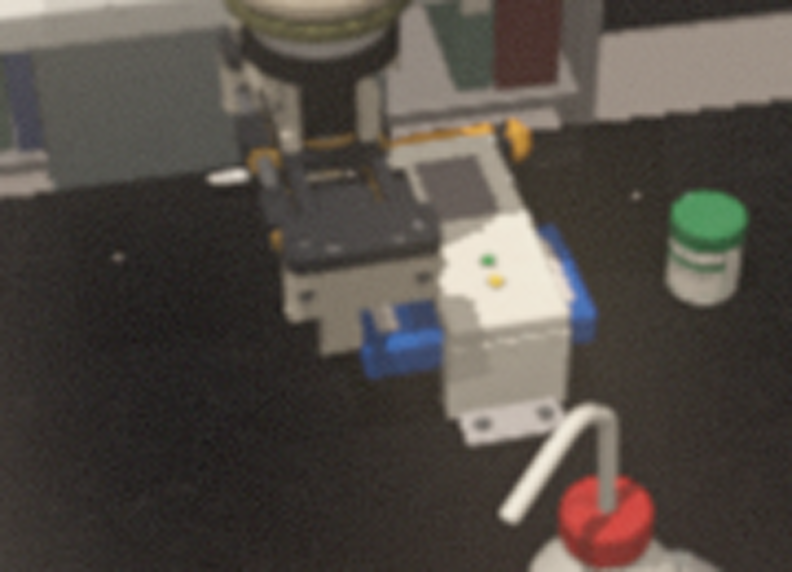

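```bash
python3 rem.py 240 157 230 302
```

```text
yaw rel deg 0.5191450428424188 centre in bridge x,y -0.6199097708990478 -3.36091213982453 tcp->centre along 68.96649911518934
```

The leading edge, (240,157)–(230,302), puts the carrier centre 3.4 mm short, on the passage axis and parallel to it. I push 3 mm more, then back off.

```bash
python3 -m inch '[[[-1,0,0,0,0,0],[-1,0,0,0,0,0],[-1,0,0,0,0,0],[0,0,0,0,0,0],[3,0,0,0,0,0],[8,0,0,0,0,0],[15,0,0,0,0,0],[20,0,0,0,0,0]]]';python3 -m inch '[[[30,0,0,0,0,0],[40,0,0,0,0,0],[30,-20,0,0,0,0],[10,-40,0,0,0,0],[0,-40,0,0,0,0],[0,-40,0,0,0,0],[10,-20,0,0,0,0],[0,0,0,0,0,0]]]';python3 look.py 10
```

```text
t: 17.02
tool_pos: [0.4813, -0.0275, -0.0143]
orientation: [-1.226, 1.182, -1.182]
force: [0.6, 0.0, -0.7]
opening: 0.0297
t: 18.02
tool_pos: [0.4868, -0.1481, 0.1477]
orientation: [-1.224, 1.18, -1.187]
force: [-0.3, -0.0, -0.6]
opening: 0.0298
18.025 [ 0.48679862 -0.14809418  0.14769664] [-2.83124969e-01 -3.70922559e-05 -6.46377176e-01]
```

View pics/t10.png

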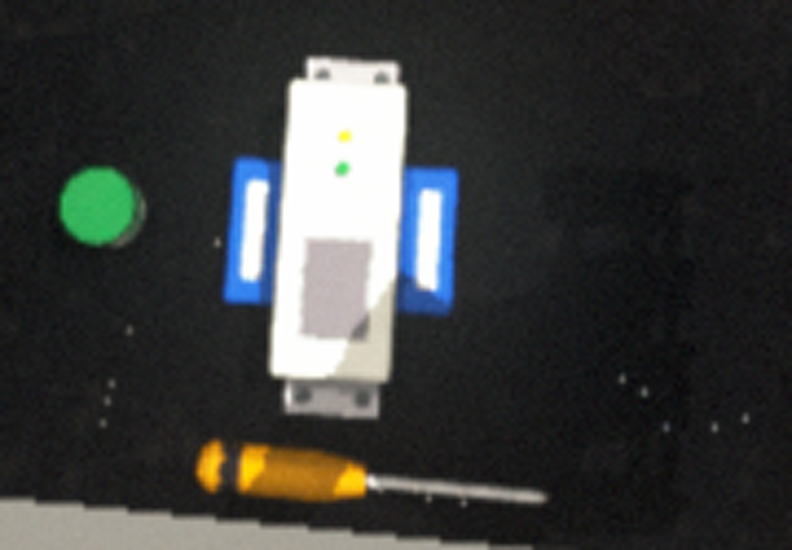

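View pics/s10.png

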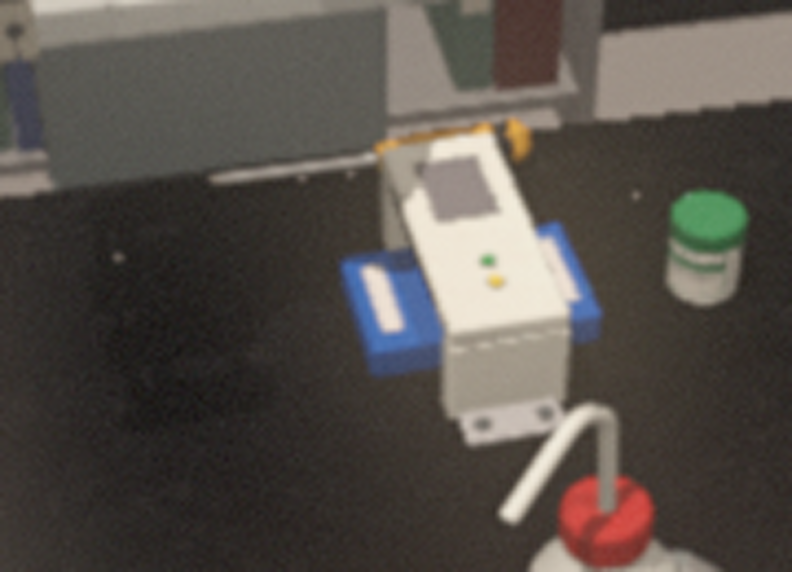

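```bash
python3 rem.py 235 157 224 302
python3 - <<'E'
from h import *
c=optics.read_camera("top")
C=toplane(c,np.array([(235,157),(458,170),(451,314),(224,302)])/4.4+[169.6,194.6],.02)*1000
print(C.mean(0))
s=optics.read_camera("side")
C=toplane(s,np.array([(343,264),(557,225),(600,311),(373,357)])/4.4+[159.6,89.6],.02)*1000
print(C.mean(0))
E
```

```text
yaw rel deg 0.16346721870417458 centre in bridge x,y -1.1587500464687737 -0.4630207988870595 tcp->centre along 234.76160894463553
[478.92051511  88.97388856  20.        ]
[486.30198833  87.06262827  20.        ]
```

```bash
python3 -c "
from plant import robot,monitor
print(monitor.read_state()['force'],monitor.read_state()['dq'].round(4)); print(robot.close_job())"
```

```text
[-0.33810911  0.29697679 -0.5615601 ] [ 0.0044 -0.0001 -0.0039  0.0002  0.0038  0.    ]
the job is handed in; nothing more can be done
None
```

I pushed the blue carrier in under the bridge with two slightly opened fingers, backed the hand off and up, and handed the job in at about 18 s of the 48 s allowed. No verdict was reported.

**Last checks:**
- **Position:** in the top view the carrier centre is about 0.5 mm off the bridge centre along the passage and 1.2 mm across, and turned about 0.2°. The side view agrees on position to about 1 mm.
- **Appearance:** it lies flat, with about the same length showing on either side.
- **Force:** the highest wrist reading I saw during the push was about 4 N, read only at the end of each call.
- **Bystanders:** the jar looks unmoved in both views. The hand never went near the other items, but I did not re-measure them.

**What disagreed:**
- **Tool height:** the reported tool height did not match the cameras. The fingertips were about 30 mm higher than the pose implied.
- **First approach:** because of that, the fingers passed over the carrier's end without moving it. I backed off, lowered to a reported height of about −14 mm by camera and force checks, and pushed from there.
- **Camera offset:** the side camera places the bridge and carrier 5–7 mm further out in x than the top camera, but the same for both, so their relative position is not affected.

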